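# Tip the nuts out of a flip-lid tin

### The job

Pick up the tall flip-lid tin by its handle and turn it over above the open tray, so that its lid swings open and the two nuts inside fall into the tray. Then turn the tin back and stand it upright on the bench beside the tray, lid shut. Leave the low flip-lid tin where it is.

Things in the scene. Friction and masses are not known exactly. Their poses are not given: they have to be found in the camera images.
- tall_tin_grip (a point): Grip point on the tall tin's handle: a level black bar 14 mm wide (y), 18 mm high (z), 90 mm long, its axis 42 mm above the tin's underside. The point is on the bar's axis, 60 mm from the tin's back wall. Axes: x along the bar towards the tin, z up. At the start the handle points roughly at the robot; it can be gripped from above or tilted up to 45 degrees. Grip firmly (about 60 N): the weight is in the tin.
- tall_tin_mid (a point): Point inside the tall tin 90 mm ahead (x) of the grip and 25 mm above its underside, axes as the grip's. Bare steel wedge box 60 mm wide (y): floor 55 mm long, upright back wall (handle side) 70 mm high, front wall 33 mm long leaning out 30 degrees, walls 3 mm; its front rim is 42 mm ahead of this point. Loose, about 0.22 kg with lid and nuts. Left or right of the tray.
- tall_tin_lid (a joint): Opening of the tall tin's sloping lid, rad: 0 shut, 1.6 stop. Flat, 83 mm long, hinged without latch on the back wall's rim (handle side), sloping down 30 degrees to the front rim. Gravity holds it shut while the tin is upright, opens it as the tin is turned over (about 45 degrees when the tin, front end low, is tilted 105 degrees) and shuts it again when the tin is turned back.
- tray: Open sheet-metal parts tray, grey, fixed to the bench: 190 mm (x) by 200 mm (y), walls 45 mm high and 4 mm thick, floor 4 mm. Origin under its centre at bench level, axes along its sides.
- nut_a: Steel hex nut 19 x 22 x 10 mm, loose inside the shut tall tin at the start; origin at the centre of its underside. Smooth and oily: it slides on the tin's walls once they slope more than about 25 degrees.
- nut_b: The second nut, like the first, also inside the tall tin.
- low_tin_grip (a point): Grip point on the handle of the low tin, which is to be left alone: the same kind of tin, lid and handle, but its back wall is only 45 mm high and the bar's axis 26 mm above the bench. The point is on the bar, 60 mm from that tin's back wall; x points from the handle to the tin. It stands on the other side of the tray.

How it is judged:
By the outcome, as a careful person would: the job done as asked, in the order asked, and still so for the second after the job is handed in, with the robot touching nothing.
It also fails if it takes over 56 s, if anything falls off the work surface, if the arm or the gripper's body presses on something with over 40 N, if the wrist force passes 120 N, or if a joint passes its speed limit or range.

### The arm

A 6-joint arm with a two-finger parallel gripper is mounted at the origin on a cart in front of the work surface, level with it; the furniture and walls round the work are solid. World frame = base frame: x ahead of the robot, y to its left, z up, the work surface at z = 0. Lengths are in m, angles in rad, forces in N, time in s.
With the tool pointing down it reaches from about 0.275 to 1 m from the base axis. Payload 8.4 kg.
Tool frame: the origin (TCP) lies on the centre line of the jaws, within the pads' length; the fingertips stand 17 mm ahead of it and the grasp point (between the pads) lies 2 mm behind it (bot.tcp_to_tips is the z of the fingertips in the tool frame, in m); z points along the fingers, y is the line along which they close (so a half turn about z gives the same grasp; the last joint's range is limited). The gripper opens to 85 mm and grips with 20 to 120 N. Pads are 22 mm wide; open, the fingers measure 114 mm over their backs; the gripper's body (76 mm by 85 mm) begins 54 mm behind the grasp point. The pads swing forward as they close: fully open they stand 13 mm farther back than shut.
Start: joints at [-1.304, 0.353, 1.633, -0, 1.155, -0.002], TCP at [0.166, -0.603, 0.248] pointing down, gripper open.
Joint ranges: [-2.63, 2.63], [-0.92, 2.1], [0.06, 2.66], [-1.3, 4.44], [0, 2.69], [-3.02, 3.02]. Speed limits (rad/s): [2.22, 2.22, 2.79, 3.14, 3.14, 3.14].

### API

Orientations are given as a unit quaternion [x, y, z, w].
In Python, from workcell import bot, hand, kinematics, get_obs, vision, hand_in gives the robot as it stands. The module is installed in compiled form; this text tells all that it offers. Calls block until the motion is done:
- bot.reach(position, orientation): joint-space move of the TCP to a pose.
- bot.servo_line(position, ori=None, velocity=0.15): straight line of the TCP; ori=None keeps the orientation; velocity is the mean speed in m/s.
- bot.goto_joints(angles): joint-space move.
- hand.move_gripper(opening, strength=None): finger opening in m; strength is the grip in N (None keeps the last); returns when the fingers have stopped.
- bot.dwell(seconds).
- kinematics.solve_ik(position, orientation): joint angles nearest the present ones, or None.
- get_obs(): the state.
- vision.read_camera(name): name is "scene" or "side" or "wrist"; returns a dict with "frame" (384x512x3 uint8, red, green, blue), "intrinsics" (3x3 intrinsics, pixels), "view" (4x4, takes a point from world to camera coordinates). Camera axes: x right, y down, z forward; pixel columns grow to the right and rows downward; lengths in m; the calibration is good to about 2 mm. The wrist camera is an equidistant fisheye: a pixel r from the principal point sees the ray r / f radians off the axis. A picture is of the moment at which its call begins. There is no depth.
A pose or a line that the arm cannot do raises bot.IKError and nothing moves.
- hand_in(): hands the job in; it is judged then, once.
The state is a dict: "time_s": time; "joint_pos": joint angles; "joint_vel": joint speeds; "joint_efforts": joint torques, N m; "position": TCP position; "orientation": TCP orientation; "wrist_force": force on the tool from outside, world axes, zero at the start; "ft_torque": the same for the moment, N m; "gripper_width": finger opening in m; "grip_force": force on a finger pad.
Only numpy, scipy, OpenCV 4.12 (cv2) and the standard library are available. Lean on these libraries where they do the work, as an engineer would, in place of code of your own. Each camera call takes 0.05 s, during which the arm holds its last target. There are 200 camera calls.

## Working session

There is one attempt and no reset: what is moved stays moved. The work goes in short steps, each a Python script; the robot and the scene stay as the last script left them, time stands still between calls to the robot, and variables do not carry over. Pictures are saved under pics/ and viewed, at most 10 in all, crops included, and the job is handed in when it is done.

```bash
mkdir -p pics; python3 - <<'E'
from workcell import bot,hand,vision,get_obs
import cv2,numpy as np
for n in ["scene","side"]:
    r=vision.read_camera(n); cv2.imwrite(f"pics/{n}0.png",r["frame"][:,:,::-1])
    np.savez(f"pics/{n}0.npz",K=r["intrinsics"],V=r["view"])
    print(n,r["intrinsics"],r["view"])
o=get_obs();print(o["time_s"],o["orientation"],bot.tcp_to_tips)
E
```

```text
scene [[451.38616421   0.         254.46549806]
 [  0.         451.38616421 198.18777198]
 [  0.           0.           1.        ]] [[-0.63581453 -0.7713774   0.02677309  0.32378473]
 [-0.39073385  0.29176412 -0.8730411   0.26990942]
 [ 0.66563274 -0.56555336 -0.48691113  0.72032984]
 [ 0.          0.          0.          1.        ]]
side [[452.27185391   0.         251.59778286]
 [  0.         452.27185391 196.50157076]
 [  0.           0.           1.        ]] [[-0.96660635 -0.2561622  -0.00728666  0.50978546]
 [-0.08279546  0.33907815 -0.93710774  0.09527053]
 [ 0.24252233 -0.90521099 -0.34896416  1.18520538]
 [ 0.          0.          0.          1.        ]]
0.1 [ 9.90984835e-01  1.33972655e-01 -7.76634911e-05 -6.15607731e-04] 0.017
```

View pics/scene0.png

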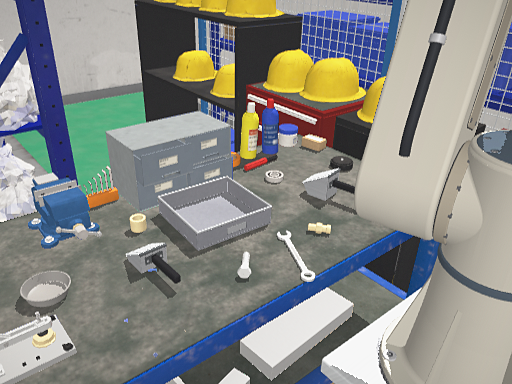

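View pics/side0.png

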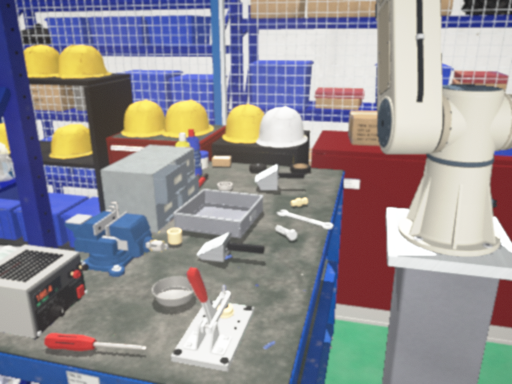

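```bash
python3 - <<'E'
import cv2,numpy as np
s=cv2.imread("pics/scene0.png");d=cv2.imread("pics/side0.png")
c=lambda im,x,y:cv2.resize(im[y:y+75,x:x+100],None,fx=4,fy=4,interpolation=cv2.INTER_CUBIC)
m=np.vstack([np.hstack([c(s,110,225),c(s,285,145)]),np.hstack([c(d,180,215),c(d,225,140)])])
cv2.imwrite("pics/m.png",m)
E
cat > h.py <<'E'
import numpy as np
def cam(n):
    z=np.load(f"pics/{n}0.npz");return z["K"],z["V"]
def ray(n,uv):
    K,V=cam(n);R=V[:3,:3];c=-R.T@V[:3,3];d=R.T@np.linalg.solve(K,[*uv,1]);return c,d
def atz(n,uv,z):
    c,d=ray(n,uv);return c+d*(z-c[2])/d[2]
def tri(a,b):
    c1,d1=ray("scene",a);c2,d2=ray("side",b)
    t=np.linalg.lstsq(np.c_[d1,-d2],c2-c1,rcond=None)[0];p,q=c1+t[0]*d1,c2+t[1]*d2
    return (p+q)/2,np.linalg.norm(p-q)
E
```

```text
(no output)
```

View pics/m.png

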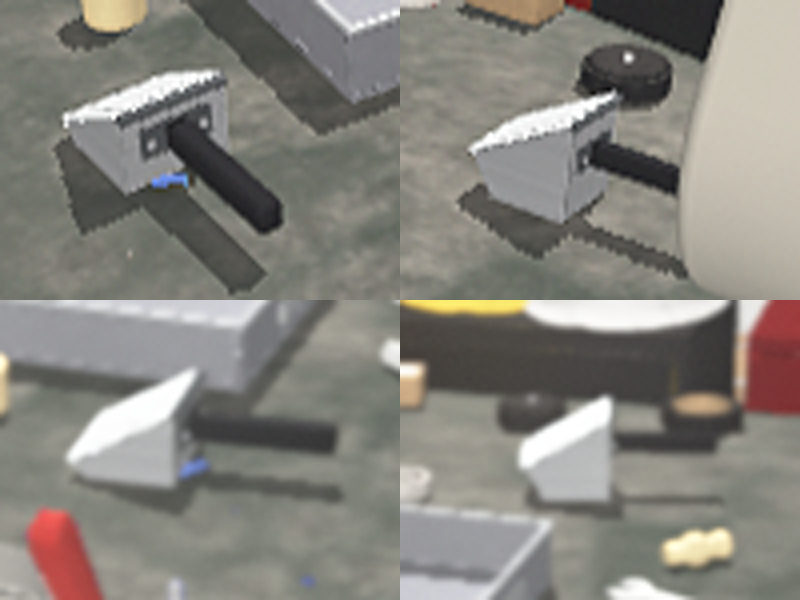

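```bash
python3 - <<'E'
from h import *
np.set_printoptions(precision=4,suppress=True)
S=lambda x,y:((x-400)/4+285-.4,y/4+145-.4)   # right tin scene
D=lambda x,y:((x-400)/4+225-.4,(y-300)/4+140-.4)
s=lambda x,y:(x/4+110-.4,y/4+225-.4)
d=lambda x,y:(x/4+180-.4,(y-300)/4+215-.4)
for n in("scene","side"):print(n,ray(n,(256,192))[0])
print("R back bottom near",atz("scene",S(563,221),0),atz("side",D(612,500),0))
print("R back top far",tri(S(618,92),D(613,398)))
print("R front bottom near",atz("scene",S(492,197),0),atz("side",D(538,499),0))
print("R front rim near z29",atz("scene",S(470,150),.0286))
print("R far back bottom",atz("scene",S(607,190),0))
print("R bar end side z42",atz("side",D(718,442),.042), "bar root scene", atz("scene",S(592,153),.042), atz("scene",S(678,178),.042))
print("L back bottom near",atz("scene",s(129,193),0),atz("side",d(178,487),0))
print("L rim near back z45",atz("scene",s(118,122),.045),"far",atz("scene",s(226,76),.045))
print("L front rim near",tri(s(66,120),d(68,460)))
print("L bar end z26",atz("scene",s(272,215),.026),atz("side",d(337,437),.026))
# tray rim corners (scene px) z=.045
for p in [(158,207),(227,177),(271,206),(193,248)]:print("tray",atz("scene",p,.045))
E
```

```text
scene [-0.1681  0.5784  0.5777]
side [0.2132 1.1711 0.5066]
R back bottom near [ 0.5028 -0.2367  0.    ] [ 0.4978 -0.2275  0.    ]
R back top far (array([ 0.5116, -0.2887,  0.0728]), np.float64(0.0054696470623308065))
R front bottom near [ 0.5544 -0.2227  0.    ] [ 0.5584 -0.2153  0.    ]
R front rim near z29 [ 0.5743 -0.2185  0.0286]
R far back bottom [ 0.5143 -0.2931  0.    ]
R bar end side z42 [ 0.4174 -0.2752  0.042 ] bar root scene [ 0.5051 -0.2608  0.042 ] [ 0.4482 -0.279   0.042 ]
L back bottom near [0.5197 0.2842 0.    ] [0.5168 0.2888 0.    ]
L rim near back z45 [0.519  0.2858 0.045 ] far [0.5214 0.2246 0.045 ]
L front rim near (array([0.5858, 0.2856, 0.0071]), np.float64(2.860677249864374e-05))
L bar end z26 [0.4331 0.2521 0.026 ] [0.4303 0.2544 0.026 ]
tray [0.6616 0.1655 0.045 ]
tray [ 0.692  -0.0552  0.045 ]
tray [ 0.5076 -0.0476  0.045 ]
tray [0.4755 0.1896 0.045 ]
```

```bash
cat >> h.py <<'E'
from scipy.spatial.transform import Rotation as Ro
def ori(psi,beta,alpha,s=-1):
    a,=np.radians([alpha]); z=np.array([np.cos(a),0,-np.sin(a)]);y=np.array([0,s,0.]);x=np.cross(y,z)
    return Ro.from_euler("ZY",[psi,beta],degrees=True)*Ro.from_matrix(np.c_[x,y,z])
def q(*a,**k): return ori(*a,**k).as_quat()
def wz(r,uv,z):   # wrist fisheye pixel -> point at height z
    K,V=np.asarray(r["K"]),np.asarray(r["V"]);x=(uv[0]-K[0,2])/K[0,0];y=(uv[1]-K[1,2])/K[1,1];t=np.hypot(x,y)
    d=np.array([np.sin(t)*x/t,np.sin(t)*y/t,np.cos(t)]);R=V[:3,:3];c=-R.T@V[:3,3];d=R.T@d
    return c+d*(z-c[2])/d[2]
E
python3 - <<'E'
from workcell import *
from h import *
import cv2
np.set_printoptions(precision=3,suppress=True)
bot.reach([0.46,-0.2,0.33],q(14,0,90))
r=vision.read_camera("wrist");cv2.imwrite("pics/w1.png",cv2.resize(r["frame"][:,:,::-1],(800,600),interpolation=cv2.INTER_CUBIC))
np.savez("pics/w1.npz",K=r["intrinsics"],V=r["view"])
V=r["view"];print(-V[:3,:3].T@V[:3,3],V[2,:3],r["intrinsics"][0,0])
print(get_obs()["time_s"],get_obs()["joint_pos"])
for s in(-1,1):
  for al in(45,60,90):
    print(s,al,"pick",kinematics.solve_ik([.45,-.277,.042],q(14,0,al,s)))
    for psi in(180,150,120,210,-100,-60,90):
        js=[kinematics.solve_ik([.5,.06,.25],q(psi,b,al,s)) for b in(0,60,120,135)]
        print("  ",psi,[None if j is None else np.round(j,2).tolist() for j in js])
E
```

```text
[ 0.525 -0.184  0.456] [-0.26  -0.065 -0.963] 297.3186396354542
1.9833 [-0.414  0.085  1.792 -0.     1.265  0.913]
-1 45 pick [-0.977  0.599  2.259  1.623  0.728 -1.164]
   180 [[0.08, 0.6, 1.45, 0.06, 1.87, -1.5], [0.14, 0.04, 2.06, -0.05, 0.79, -1.4], None, None]
   150 [[-0.08, 0.56, 1.53, 0.31, 1.78, -1.18], [0.23, 0.07, 2.02, -0.23, 0.87, -0.68], None, None]
   120 [[-0.23, 0.46, 1.7, 0.54, 1.58, -0.92], [0.28, 0.13, 1.95, -0.3, 1.02, -0.09], [0.77, 0.51, 2.1, -1.23, 1.47, 1.05], None]
   210 [[0.24, 0.59, 1.48, -0.2, 1.83, -1.83], [0.04, 0.05, 2.04, 0.17, 0.82, -2.15], [-0.41, 0.34, 2.57, 2.14, 1.18, 1.77], [-0.45, 0.69, 2.58, 2.17, 1.64, 1.47]]
   -100 [[0.49, 0.43, 1.74, -0.59, 1.52, -2.28], None, [-0.51, 0.54, 2.03, 1.15, 1.53, 2.11], [-0.53, 0.71, 2.02, 1.24, 1.71, 1.96]]
   -60 [[0.59, 0.23, 2.06, -0.89, 1.13, -2.56], [-0.03, 0.23, 1.82, 0.24, 1.23, 2.5], [-0.31, 0.72, 1.62, 0.76, 1.91, 2.11], [-0.33, 0.85, 1.59, 0.85, 2.07, 2.07]]
   90 [[-0.33, 0.32, 1.92, 0.76, 1.31, -0.7], [0.28, 0.2, 1.86, -0.27, 1.16, 0.4], [0.64, 0.65, 1.77, -0.91, 1.76, 1.01], [0.65, 0.79, 1.76, -1
[... 4347 characters left out ...]
 1.89, 0.0, 1.09, 2.73], [0.7, 0.35, 2.09, -1.09, 1.28, -2.3], None, None]
   210 [[0.12, 0.16, 1.89, -0.0, 1.09, 1.16], [-0.31, 0.09, 2.48, 1.9, 0.75, -0.94], [-0.31, 1.17, 2.39, 2.04, 2.34, -2.01], [-0.19, 1.28, 2.24, 2.04, 2.6, -2.06]]
   -100 [[0.12, 0.16, 1.89, -0.0, 1.09, 0.29], [-0.45, 0.39, 2.02, 1.02, 1.36, -0.85], [-0.45, 1.03, 1.96, 1.38, 2.13, -1.41], [-0.35, 1.17, 1.92, 1.44, 2.36, -1.5]]
   -60 [[0.12, 0.16, 1.89, -0.0, 1.09, -0.41], [-0.28, 0.59, 1.65, 0.66, 1.75, -0.99], [-0.28, 1.09, 1.6, 1.05, 2.38, -1.12], [-0.23, 1.19, 1.63, 1.16, 2.54, -1.14]]
   90 [None, [0.6, 0.51, 1.79, -0.8, 1.59, -2.23], [0.6, 1.06, 1.74, -1.18, 2.26, -1.94], [0.52, 1.17, 1.74, -1.28, 2.45, -1.88]]
```

View pics/w1.png

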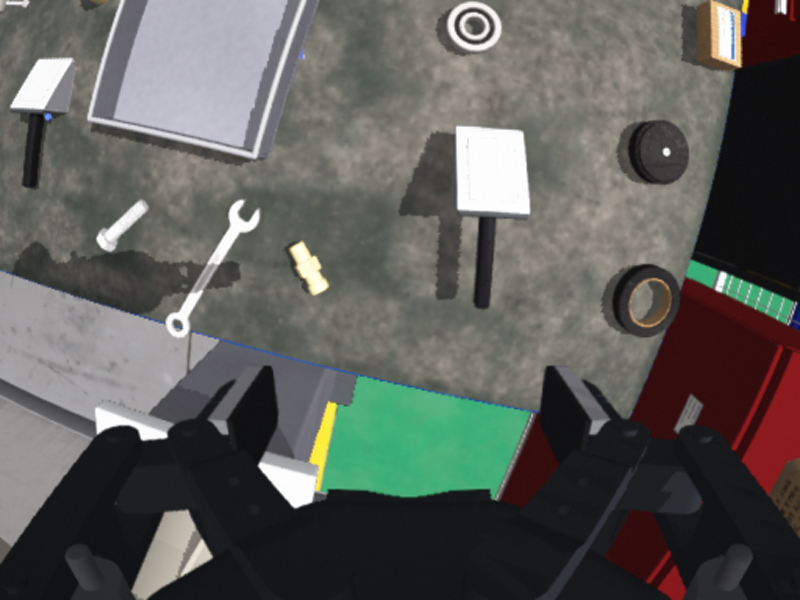

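```bash
python3 - <<'E'
from h import *
np.set_printoptions(precision=4,suppress=True)
r=np.load("pics/w1.npz")
P=lambda x,y,z:wz(r,((x+.5)/1.5625-.5,(y+.5)/1.5625-.5),z)
for n,a in dict(root=(486,218,.051),end=(484,306,.051),rimL=(456,213,.073),rimR=(529,216,.073),fL=(457,127,.03),fR=(522,130,.03),trR=(262,158,.045),trL=(90,121,.045),tre=(316,0,.045),lowbarend=(30,187,.035),lowroot=(37,114,.035)).items(): print(n,P(*a))
E
```

```text
root [ 0.5012 -0.2605  0.051 ]
end [ 0.423 -0.281  0.051]
rimL [ 0.5001 -0.2309  0.073 ]
rimR [ 0.5139 -0.2916  0.073 ]
fL [ 0.5744 -0.2172  0.03  ]
fR [ 0.5887 -0.276   0.03  ]
trR [ 0.5076 -0.0527  0.045 ]
trL [0.5168 0.1512 0.045 ]
tre [ 0.6615 -0.0651  0.045 ]
lowbarend [0.4333 0.2434 0.035 ]
lowroot [0.5181 0.2475 0.035 ]
```

```bash
cat >> h.py <<'E'
G=np.array([.4485,-.2748,.042]); YAW=13.; AL=60
E
python3 - <<'E'
from workcell import *
from h import *
import cv2
np.set_printoptions(precision=3,suppress=True)
print("cab",atz("side",(147,222),0),"vise",atz("scene",(62,235),0))
hand.move_gripper(.05,70)
o=ori(YAW,0,AL,1);z=o.as_matrix()[:,2];qq=o.as_quat()
bot.reach(G-.1*z,qq)
print(get_obs()["joint_pos"])
bot.servo_line(G-.035*z,qq,.12)
r=vision.read_camera("wrist");cv2.imwrite("pics/w2.png",cv2.resize(r["frame"][:,:,::-1],(640,480)))
print(get_obs()["time_s"],get_obs()["position"])
E
```

```text
cab [0.797 0.124 0.   ] vise [0.75  0.362 0.   ]
[-0.932  0.272  2.225  0.905  0.623  2.805]
4.825 [ 0.432 -0.279  0.073]
```

View pics/w2.png

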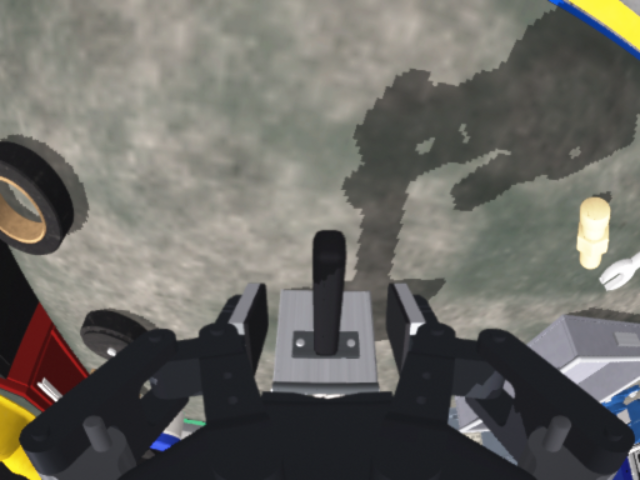

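```bash
python3 - <<'E'
from workcell import *
from h import *
np.set_printoptions(precision=3,suppress=True)
o=ori(YAW,0,AL,1);z=o.as_matrix()[:,2];qq=o.as_quat()
bot.servo_line(G+.002*z,qq,.08)
g=hand.move_gripper(0.0,70);s=get_obs();print(s["gripper_width"],s["grip_force"],s["wrist_force"])
p=np.array(s["position"]);print(p)
bot.servo_line(p+[0,0,.12],qq,.12)
s=get_obs();print(s["time_s"],s["gripper_width"],s["wrist_force"],s["ft_torque"],s["joint_pos"])
P=np.array([.58,.005,.235])
for y,b in((-30,0),(-90,0),(-90,60),(-90,120)):
    j=kinematics.solve_ik(P,q(y,b,AL,1));print(y,b,j)
E
```

```text
0.012888939961238523 69.505455493927 [-3.061  0.064  4.776]
[ 0.45  -0.275  0.041]
7.0083 0.012571385423917957 [-1.113 -0.35  -1.961] [-0.148  0.54  -0.012] [-0.823  0.24   2.159  0.822  0.634  3.012]
-30 0 [ 0.191  0.146  2.056 -0.603  0.616 -0.415]
-90 0 [ 0.279  0.379  1.733 -0.534  1.237  0.511]
-90 60 [-0.268  0.375  1.739  0.537  1.23  -0.504]
-90 120 [-0.507  0.843  1.681  1.145  1.856 -1.015]
```

```bash
python3 - <<'E'
from workcell import *
from h import *
import cv2
np.set_printoptions(precision=3,suppress=True)
P=np.array([.58,.005,.235])
for t,y in(((.46,-.2,.22),45),((.50,-.1,.235),85),(P,130),(P,180),(P,225),(P,270)):
    j=kinematics.solve_ik(t,q(y,0,AL,1));d=np.abs(np.array(j)-get_obs()["joint_pos"]).max();print(y,np.array(j),d)
    assert d<1.2
    bot.goto_joints(j)
s=get_obs();print(s["time_s"],s["gripper_width"],s["wrist_force"],s["position"])
r=vision.read_camera("scene");cv2.imwrite("pics/s2.png",r["frame"][:,:,::-1])
for b in (30,60,90,105,120,135):
    print(b,kinematics.solve_ik(P,q(270,b,AL,1)))
E
```

```text
45 [-0.744  0.199  2.031  0.639  0.992  2.804] 0.35874003528789333
85 [-0.498  0.304  1.845  0.502  1.26   2.509] 0.2954270425135719
130 [-0.175  0.512  1.52   0.327  1.529  2.184] 0.32685334876316285
180 [0.005 0.584 1.398 0.002 1.684 1.575] 0.6101085505536066
225 [ 0.169  0.527  1.494 -0.293  1.561  1.023] 0.5550764258239722
270 [ 0.279  0.379  1.733 -0.534  1.237  0.511] 0.5166610266794889
10.3583 0.012966139486558352 [ 0.816 -0.948 -2.569] [0.58  0.004 0.235]
30 [ 0.006  0.297  1.745 -0.     1.1    0.006]
60 [-0.268  0.375  1.739  0.537  1.23  -0.504]
90 [-0.448  0.58   1.715  0.897  1.52  -0.829]
105 [-0.493  0.708  1.699  1.029  1.685 -0.934]
120 [-0.507  0.843  1.681  1.145  1.856 -1.015]
135 [-0.493  0.977  1.663  1.258  2.034 -1.077]
```

View pics/s2.png

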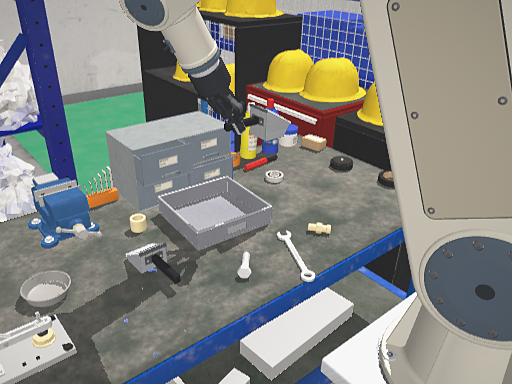

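```bash
python3 - <<'E'
from workcell import *
from h import *
import cv2
np.set_printoptions(precision=3,suppress=True)
for z,b in((.235,30),(.235,60),(.225,80),(.215,90),(.215,100),(.215,110),(.215,120),(.215,130)):
    bot.reach([.58,.005,z],q(270,b,AL,1))
bot.dwell(.8)
s=get_obs();print(s["time_s"],s["gripper_width"],s["wrist_force"],s["position"])
a=vision.read_camera("scene")["frame"];b=vision.read_camera("side")["frame"]
c=lambda im,x,y:cv2.resize(im[y:y+150,x:x+130],None,fx=3,fy=3,interpolation=cv2.INTER_CUBIC)
cv2.imwrite("pics/p1.png",np.hstack([c(a,155,105),c(b,165,110)])[:,:,::-1])
E
```

```text
13.975 0.013023490512413116 [ 0.172 -0.012 -0.923] [0.58  0.005 0.215]
```

View pics/p1.png

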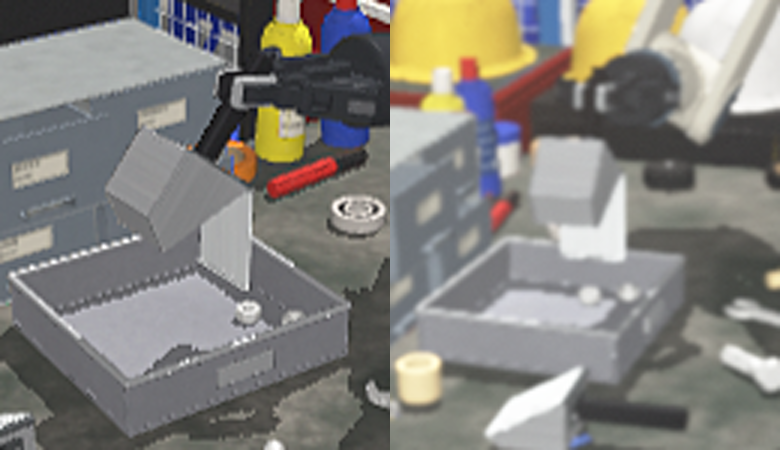

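```bash
python3 - <<'E'
from workcell import *
from h import *
import cv2
np.set_printoptions(precision=3,suppress=True)
P=np.array([.58,.005,.235])
for b in(115,90,60,30,0): bot.reach(P,q(270,b,AL,1))
for t,y in((P,225),(P,180),(P,130),((.50,-.1,.235),85),((.46,-.2,.22),45)): bot.reach(t,q(y,0,AL,1))
T=np.array([.45,-.2745,.041])
bot.reach(T+[0,0,.12],q(YAW,0,AL,1))
bot.servo_line(T+[0,0,.015],q(YAW,0,AL,1),.1)
s=get_obs();print(s["time_s"],s["gripper_width"],s["wrist_force"],s["position"])
a=vision.read_camera("scene")["frame"];b=vision.read_camera("side")["frame"]
c=lambda im,x,y:cv2.resize(im[y:y+75,x:x+100],None,fx=4,fy=4,interpolation=cv2.INTER_CUBIC)
cv2.imwrite("pics/p2.png",np.hstack([c(a,285,140),c(b,225,140)])[:,:,::-1])
E
```

```text
20.9417 0.013046003461786675 [ 0.519  0.349 -0.662] [ 0.45  -0.275  0.056]
```

View pics/p2.png

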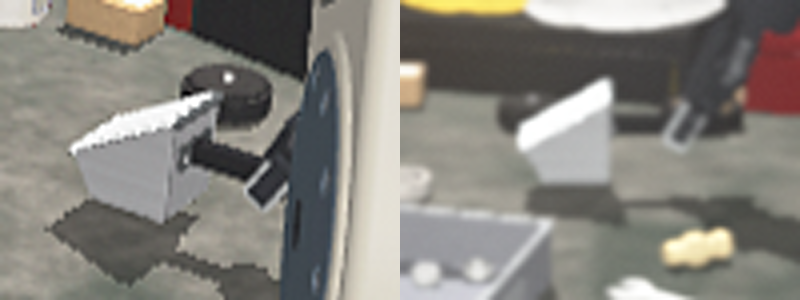

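```bash
python3 - <<'E'
from workcell import *
from h import *
import cv2
np.set_printoptions(precision=3,suppress=True)
T=np.array([.45,-.2745,.041]);o=ori(YAW,0,AL,1);qq=o.as_quat();z=o.as_matrix()[:,2]
f0=get_obs()["wrist_force"][2]
for h in(.006,.004,.003,.002,.001,0,-.001,-.002):
    bot.servo_line(T+[0,0,h],qq,.03);bot.dwell(.1);f=get_obs()["wrist_force"][2]-f0;print(h,f)
    if f>1.8:break
hand.move_gripper(.05,20);bot.dwell(.3)
p=np.array(get_obs()["position"])
bot.servo_line(p-.1*z,qq,.08);bot.servo_line(p-.1*z+[-.03,0,.1],qq,.15)
s=get_obs();print(s["time_s"],s["wrist_force"],s["position"])
a=vision.read_camera("scene")["frame"];b=vision.read_camera("side")["frame"]
c=lambda im,x,y:cv2.resize(im[y:y+150,x:x+190],None,fx=2,fy=2,interpolation=cv2.INTER_CUBIC)
cv2.imwrite("pics/p3.png",np.hstack([c(a,165,130),c(b,165,130)])[:,:,::-1])
E
```

```text
0.006 0.2821402173146432
0.004 -0.7284845143103031
0.003 0.9533231617173661
0.002 -0.41867028087891
0.001 0.35456395264940666
0 1.2083153733759835
-0.001 6.326888959905108Traceback (most recent call last):
  File "<stdin>", line 12, in <module>
workcell.IKError: the arm cannot follow that straight line within its joint ranges
```

```bash
python3 - <<'E'
from workcell import *
from h import *
import cv2
np.set_printoptions(precision=3,suppress=True)
s=get_obs();print(s["time_s"],s["position"],s["joint_pos"],s["gripper_width"])
p=np.array(s["position"])
if p[2]<.1:
    o=ori(YAW,0,AL,1);z=o.as_matrix()[:,2]
    bot.servo_line(p-.08*z,None,.08)
    p=np.array(get_obs()["position"])
bot.reach(p+[0,0,.08],q(YAW+20,0,75,1));bot.dwell(.3)
s=get_obs();print(s["time_s"],s["wrist_force"],s["position"])
a=vision.read_camera("scene")["frame"];b=vision.read_camera("side")["frame"]
c=lambda im,x,y:cv2.resize(im[y:y+150,x:x+190],None,fx=2,fy=2,interpolation=cv2.INTER_CUBIC)
cv2.imwrite("pics/p3.png",np.hstack([c(a,165,130),c(b,165,130)])[:,:,::-1])
E
```

```text
25.8333 [ 0.401 -0.286  0.126] [-0.929  0.278  2.225  0.912  0.617  2.801] 0.05006048042872536Traceback (most recent call last):
  File "<stdin>", line 11, in <module>
workcell.IKError: the arm cannot take that pose within its joint ranges
```

Already 10 cm clear of the bar; it's enough to look from here.

```bash
python3 - <<'E'
from workcell import *
from h import *
import cv2
bot.dwell(.3);s=get_obs();print(s["time_s"],s["wrist_force"])
a=vision.read_camera("scene")["frame"];b=vision.read_camera("side")["frame"]
c=lambda im,x,y:cv2.resize(im[y:y+150,x:x+190],None,fx=2,fy=2,interpolation=cv2.INTER_CUBIC)
cv2.imwrite("pics/p3.png",np.hstack([c(a,165,130),c(b,165,130)])[:,:,::-1])
E
```

```text
26.1333 [ 0.17601288 -0.42909769  0.37334608]
```

View pics/p3.png

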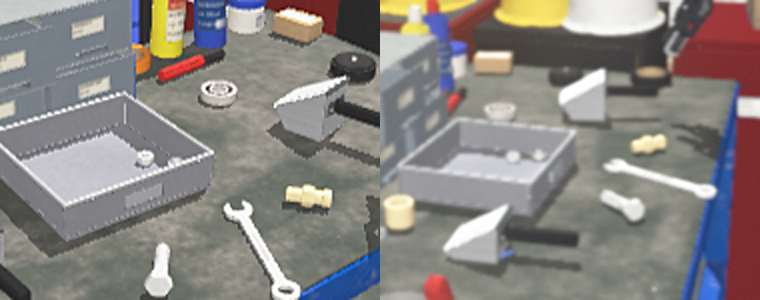

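The tall tin stands upright with its lid shut (right of the tray, around (310,110) left half). Both nuts lie in the tray at about (145,157) and (175,162), the low tin is untouched and the gripper is clear.

```bash
python3 -c "
from workcell import hand_in
print(hand_in())"
```

```text
the job is handed in; nothing more can be done
None
```

The job is done and handed in at about 26 s: both nuts are in the tray, the tall tin stands upright with its lid shut to the right of the tray, and the low tin was not touched.

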